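# Pop the hub out of its nest and trap it

### The arm

A 6-joint arm with a two-finger parallel gripper is mounted at the origin on the work surface. World frame = base frame: x ahead of the robot, y to its left, z up, the work surface at z = 0. Lengths are in mm, angles in rad, forces in N, time in s.
With the tool pointing down it reaches from about 225 to 875 mm from the base axis. Payload 3.4 kg.
Tool frame: the origin (TCP) lies midway between the tips of the shut fingers; the grasp point (between the pads) lies 19 mm behind it; z points along the fingers, y is the line along which they close (so a half turn about z gives the same grasp; the last joint's range is limited). The gripper opens to 85 mm and grips with 20 to 120 N. Pads are 22 mm wide; open, the fingers measure 114 mm over their backs; the gripper's body (76 mm by 85 mm) begins 54 mm behind the grasp point. The pads swing forward as they close: fully open they stand 13 mm farther back than shut.
Start: joints at [1.118, 0.276, 1.505, -0, 1.361, -0.121], TCP at [187.321, 543.667, 231.328] pointing down, gripper open.
Joint ranges: [-2.89, 2.89], [-0.75, 2.08], [0.22, 2.7], [-1.18, 4.32], [0.11, 2.71], [-2.7, 2.7]. Speed limits (rad/s): [2.57, 2.57, 3.14, 3.14, 3.14, 3.14].

### API

Orientations are given as [roll, pitch, yaw] about the fixed x, y, z axes, in that order (R = Rz(yaw) Ry(pitch) Rx(roll)).
In Python, from plant import monitor, viewer, finish_job gives the robot as it stands.
- The arm moves only by the tool apply_moves, never from a script. Its argument "plan" is one flat list of numbers, 4 for each row, row after row: the shift along the tool's x, y, z in mm, then the turn about the tool's z in rad. In form: [x, y, z, turn, x, y, z, turn, ...]. A call has 1 to 8 rows; each row shifts and turns the commanded pose from where the row before left it, along the tool's axes as they then stand; what a row does not reach is not made up. A row lasts 1/10 s, in which the tool goes at most 50 mm and 8.59 degrees, less where a joint would pass 70% of its speed; a pose out of reach is approached as far as the arm can. A call with a gripper value outside its range is refused whole. "grip" is the gripper command: -1 is shut, 1 is fully open, values between are in proportion, set as the call begins (left out, the last holds). The fingers move at their own pace and stop on an object; "grip_force" is the grip in N (left out, the last holds). Time passes only in rows, so rows that do not move let the fingers close. It gives the time, the measured TCP pose, the force, the opening and the grip force at its end, in the units of the state.
- monitor.get_state(): the state, without advancing time (a new reading comes with each control period).
- viewer.snapshot(name): name is "scene" or "top" or "wrist"; returns a dict with "pixels" (480x640x3 uint8, blue, green, red), "z_map" (480x640 float32, mm along the optical axis (not along the pixel's ray), 0 where there is no reading), "fx", "fy", "cx", "cy" (pixels), "D" ([k1, k2, p1, p2, k3] as OpenCV has them; the pictures are not rectified), "cam_to_world" (4x4, takes a point from camera to world coordinates); the wrist camera has in their place "mount" (4x4, takes a point from camera to tool coordinates, whose origin is the TCP and whose axes are the flange's). Camera axes: x right, y down, z forward; pixel columns grow to the right and rows downward; lengths in mm; the calibration is good to about 2 mm. A picture is of the moment at which its call begins: read the wrist's pose just before it.
- finish_job(): hands the job in; it is judged then, once.
The state is a dict: "clock": time; "joint_pos": joint angles; "qd": joint speeds; "tau": joint torques, N m; "tcp_pos": TCP position; "eef_rot": TCP orientation; "force": force on the tool from outside, world axes, zero at the start; "torque": the same for the moment, N m; "gripper_width": opening from 0.0 (shut) to 1.0 (fully open); "grip_force": force on a finger pad.
Only numpy, scipy, OpenCV 4.12 (cv2) and the standard library are available. Lean on these libraries where they do the work, as an engineer would, in place of code of your own. Each camera call takes 0.05 s, during which the arm holds its last target. There are 200 camera calls.

### The job

Press the red release button of the fixture that holds the yellow-ringed hub fully down with one finger, and with the other finger stop the hub as the spring ejector shoots it along the slide, so that it is trapped with its centre over the green field and does not slide off the open end. Finish while still holding: one finger keeps the button fully down, the other keeps the hub trapped, flat on the slide. Do not lift or tip the hub, and leave the white-ringed hub, its button and the other things on the bench alone.

Things in the scene. Friction and masses are not known exactly. Their poses are not given: they have to be found in the camera images.
- fixture: Fixture with the YELLOW-ringed hub: grey channel 200 mm long, slippery floor 40 mm above the bench, 49 mm between side walls 8 mm thick and 12 mm tall. Origin on the bench under the channel's middle; x along the channel, y across it towards the button, z up. Ejector block (66 mm tall) at x = +82 to +100 mm; open end at x = -100 mm. Green field on the floor: x = -35 to +10 mm. Stands firm
- ejector (a joint): travel of the spring ejector in m, 0 to 0.05. It pushes the hub towards the fixture's -x with about 5 N at home, 3 N once the hub is over the green field. At home the hub is held by a brass catch tooth that stands 5 mm out of the floor at x = 0 to +8 mm. Let go, the hub shoots off at up to about 0.6 m/s and slides off the open end if nothing stops it
- button (a point): centre of the top of that fixture's red release button, 26 mm across, at fixture x = -40, y = +66 mm; 58 mm above the bench when up, 50 mm when fully down (then 10 mm above the channel floor, 4 mm above the block round it). Moves straight down with the catch tooth: 2 N to start, 5 N fully down, plus up to 1 N of catch friction; springs back if let go
- release (a joint): travel of that button and its catch in m: 0 up, 0.008 fully down; the hub is let go at about 0.005
- trap (a point): point on the channel floor's centre line beside that button (fixture x = -40, y = 0 mm, 40 mm above the bench), 66 mm from the button's centre: a finger 15 to 20 mm wide standing here in the channel, its tip about 10 mm above the floor, stops the hub with its centre over the green field
- hub: the hub to pop out: round, 44 mm across, 26 mm tall, black with a yellow ring round its top, about 120 g, lying flat in the channel, its centre at fixture x = +30 mm, y = 0 at the start; origin at the centre of its underside, z up
- fixture2: second, identical fixture, holding the WHITE-ringed hub; leave alone
- release2 (a joint): travel of the second fixture's button in m; must stay up
- hub2: white-ringed hub in the second fixture, same size; leave alone
- hub3: loose hub with a yellow ring, same size, standing on the bare bench: not the one meant; leave alone
- ring_yellow: loose yellow ring on the bench, 42 mm across, 6 mm tall; leave alone
- ring_white: loose white ring on the bench, 42 mm across, 6 mm tall; leave alone
- driver: screwdriver lying on the bench; leave alone
- wrench: wrench lying on the bench; leave alone
- oil: oil bottle, 52 mm across, 130 mm tall; leave alone
Mind the look-alikes: they are no part of the job. Leave any orange look-alike of the hub alone.

How it is judged (in metres and radians):
On the way:
1. the release button is pressed down far enough to let the hub go (value of joint release above 0.005 m).
At the end, for the whole second after the job is handed in: The robot still holds: the yellow-ringed hub's button is down by more than 6 of its 8 mm; a finger presses on the hub with more than 0.5 N; the hub is at rest, flat (within 0.12 rad) on the channel floor (within 4 mm), its centre over the green field (fixture x between -37 and +12 mm) (value of joint release above 0.006 m and contact force between the fingers and hub above 0.5 N and x of hub in the frame of fixture between -0.037 and 0.012 m and z of hub in the frame of fixture between 0.037 and 0.044 m and angle between hub's own z axis and vertical below 0.12 rad and linear speed of hub below 0.02 m/s); the arm keeps its last pose, push and grip.
It fails at once if the hub is lifted more than 8 mm off the slide (z of hub in the frame of fixture above 0.048 m).
It fails at once if the hub is tipped by more than 0.35 rad (angle between hub's own z axis and vertical above 0.35 rad).
It fails at once if the hub leaves the slide by its open end (x of hub in the frame of fixture below -0.09 m).
It fails at once if the second fixture's button is pressed or its white-ringed hub is moved (value of joint release2 above 0.003 m or distance of hub2 from where it was at the start of the episode above 0.01 m).
It fails at once if another thing on the bench is moved more than 20 mm (distance of any of hub3, ring_yellow, ring_white, driver, wrench, oil from where it was at the start of the episode above 0.02 m).
It also fails if it takes over 32 s, if anything falls off the work surface, if the arm or the gripper's body presses on something with over 40 N, if the wrist force passes 120 N, or if a joint passes its speed limit or range.

## Working session

There is one attempt and no reset: what is moved stays moved. The work goes in short steps, Python scripts to look and compute and a tool call to move; the robot and the scene stay as the last step left them, time stands still between calls to the robot, and variables do not carry over. Pictures are saved under pics/ and viewed, at most 10 in all, crops included, and the job is handed in when it is done.

Besides the shell and the picture viewer there is one more tool, called after "Request:" by a JSON object that holds its "op" and its "data". apply_moves: Moves the arm, as the interface text tells. Its arguments: {"type":"object","properties":{"plan":{"type":"array"},"grip":{"type":"number"},"grip_force":{"type":"number"}},"required":["plan"]}

```bash
mkdir -p pics; ls; python3 - <<'E'
from plant import monitor, viewer
import cv2,numpy as np,pickle
s=monitor.get_state();print(s)
for n in ["top","scene"]:
    d=viewer.snapshot(n);pickle.dump(d,open(n+".pkl","wb"));cv2.imwrite(f"pics/{n}0.png",d["pixels"]);print({k:v for k,v in d.items() if k not in("pixels","z_map")})
E
```

```text
pics
{'clock': 0.0, 'joint_pos': array([ 1.11800203e+00,  2.76575447e-01,  1.50612482e+00,  1.87771511e-05,
        1.36071332e+00, -1.21002694e-01]), 'qd': array([-0.00153907, -0.00113184,  0.0009876 ,  0.00154944, -0.00071987,
       -0.00207209]), 'tau': array([-1.44669881e-03, -4.16778731e+01, -2.45805341e+01, -3.15478874e-04,
        1.07748335e-02,  7.08130344e-06]), 'tcp_pos': array([187.06550385, 543.15920445, 230.45418319]), 'eef_rot': array([-3.13978726e+00, -2.38022540e-04,  2.80979690e+00]), 'force': array([-0.70758145,  1.0628915 ,  0.08625356]), 'torque': array([0.02105619, 0.02093577, 0.06477922]), 'grip_force': 0.0, 'gripper_width': 0.9983087938109865}
{'fx': 442.1400004501663, 'fy': 442.1400004501663, 'cx': 325.9601168278785, 'cy': 235.11655735764083, 'D': array([0.02846712, 0.        , 0.        , 0.        , 0.        ]), 'cam_to_world': array([[-1.48545171e-02, -9.91801276e-01,  1.26923489e-01,
         4.92579767e+02],
       [-9.99624924e-01,  1.76513159e-02,  2.09390098e-02,
        -1.66092148e+00],
       [-2.30077033e-02, -1.26564844e-01, -9.91691477e-01,
         1.21915131e+03],
       [ 0.00000000e+00,  0.00000000e+00,  0.00000000e+00,
         1.00000000e+00]])}
{'fx': 519.5645080062236, 'fy': 519.5645080062236, 'cx': 320.3488179686007, 'cy': 231.981948135453, 'D': array([-0.08022235,  0.        ,  0.        ,  0.        ,  0.        ]), 'cam_to_world': array([[ 8.21776017e-01,  4.41694763e-01, -3.59985992e-01,
         1.07367614e+03],
       [ 5.69538068e-01, -6.17164677e-01,  5.42894235e-01,
        -6.57201612e+02],
       [ 1.76229019e-02, -6.51163189e-01, -7.58733112e-01,
         9.89715518e+02],
       [ 0.00000000e+00,  0.00000000e+00,  0.00000000e+00,
         1.00000000e+00]])}
```

View pics/top0.png

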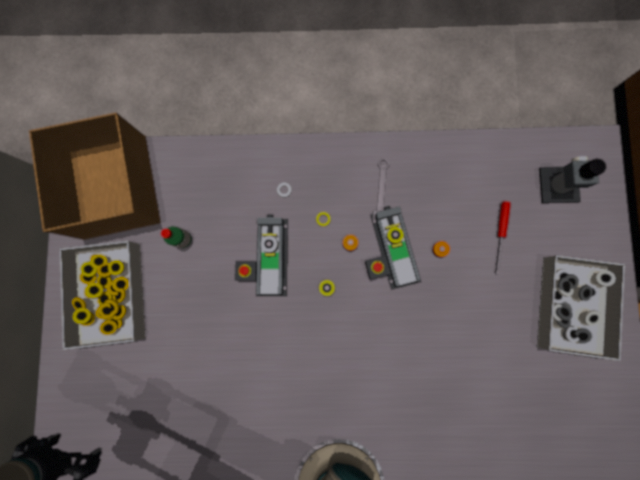

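View pics/scene0.png

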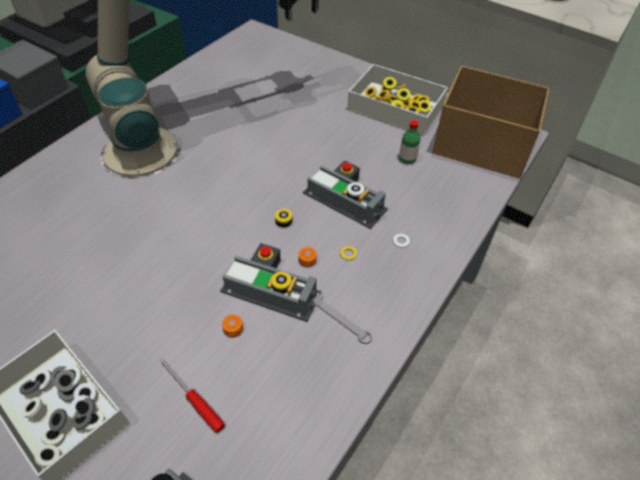

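The top view shows the yellow-ringed hub's fixture at about (397,247), with its hub at (395,235) and its button at (377,267). The white one is at (270,255). In the scene view the target button is at (266,253) and its hub at (281,281). Next I measure these points.

```bash
cat > h.py <<'E'
import cv2,numpy as np
def ray(d,uv,z,T=None):
    T=d["cam_to_world"] if T is None else T
    K=np.array([[d["fx"],0,d["cx"]],[0,d["fy"],d["cy"]],[0,0,1.]])
    p=cv2.undistortPoints(np.array(uv,float).reshape(-1,1,2),K,d["D"]).reshape(-1,2)
    r=np.c_[p,np.ones(len(p))]@T[:3,:3].T; o=T[:3,3]
    return o+r*((z-o[2])/r[:,2])[:,None]
def masks(im):
    h=cv2.cvtColor(im,cv2.COLOR_BGR2HSV)
    return dict(red=cv2.inRange(h,(0,150,90),(6,255,255))|cv2.inRange(h,(174,150,90),(180,255,255)),
     yellow=cv2.inRange(h,(24,130,100),(34,255,255)),green=cv2.inRange(h,(45,120,60),(80,255,255)))
def blobs(m,box):
    x0,y0,x1,y1=box;k=np.zeros_like(m);k[y0:y1,x0:x1]=m[y0:y1,x0:x1]
    return [c for c in cv2.findContours(k,cv2.RETR_EXTERNAL,cv2.CHAIN_APPROX_NONE)[0] if cv2.contourArea(c)>15]
E
python3 - <<'E'
from h import *;import pickle
Z=dict(red=58,yellow=66,green=40)
for n,box in [("top",(360,200,425,295)),("scene",(215,235,325,325))]:
    d=pickle.load(open(n+".pkl","rb"));M=masks(d["pixels"])
    for k,z in Z.items():
        for c in blobs(M[k],box):
            r=cv2.minAreaRect(c);m=cv2.moments(c);uv=(m["m10"]/m["m00"],m["m01"]/m["m00"])
            u,v=map(int,map(round,uv))
            print(n,k,cv2.contourArea(c),np.round(uv,1),"rect",np.round(r[0],1),"xyz",ray(d,[uv,r[0]],z).round(1).tolist(),
             "box",ray(d,cv2.boxPoints(r),z)[:,:2].round(0).tolist(),"zdepth",d["z_map"][v,u])
E
```

```text
top red 31.0 [377.2 267. ] rect [377. 267.] xyz [[554.7, -110.0, 58.0], [554.7, -109.4, 58.0]] box [[563.0, -102.0], [562.0, -117.0], [547.0, -117.0], [547.0, -101.0]] zdepth 1160.9568
top yellow 240.0 [394.9 235. ] rect [395.  235.5] xyz [[637.3, -157.8, 66.0], [635.9, -158.1, 66.0]] box [[664.0, -138.0], [663.0, -180.0], [608.0, -178.0], [609.0, -136.0]] zdepth 1158.4629
top green 187.0 [398.6 251.7] rect [398.3 250.8] xyz [[595.6, -169.7, 40.0], [597.8, -169.0, 40.0]] box [[611.0, -143.0], [622.0, -186.0], [585.0, -195.0], [573.0, -152.0]] zdepth 1179.5726
scene red 65.0 [264.9 250.6] rect [265.  250.5] xyz [[560.3, -110.5, 58.0], [560.3, -110.3, 58.0]] box [[548.0, -119.0], [548.0, -95.0], [572.0, -102.0], [572.0, -125.0]] zdepth 1182.395
scene yellow 252.5 [280.7 279.9] rect [280.5 279.9] xyz [[643.5, -158.9, 66.0], [643.0, -159.2, 66.0]] box [[625.0, -181.0], [616.0, -137.0], [661.0, -137.0], [669.0, -181.0]] zdepth 1119.946
scene green 173.0 [262.5 278.5] rect [262.4 278.3] xyz [[596.0, -165.5, 40.0], [595.4, -165.3, 40.0]] box [[588.0, -188.0], [571.0, -150.0], [603.0, -142.0], [619.0, -180.0]] zdepth 1159.3052
```

```bash
cat > plan.py <<'E'
import sys,numpy as np
from plant import monitor
x,y,z,yaw,n=map(float,sys.argv[1:]);n=int(n)
s=monitor.get_state();p=s["tcp_pos"];a=s["eef_rot"][2]
dy=(yaw-a+np.pi)%(2*np.pi)-np.pi
if n>10: dy=yaw-a
print(p.round(1),s["eef_rot"].round(4),dy)
d=(np.array([x,y,z])-p)/n
for i in range(n):
    b=a+dy*i/n
    print("%.0f,%.0f,%.0f,%.3f,"%(d[0]*np.cos(b)+d[1]*np.sin(b),d[0]*np.sin(b)-d[1]*np.cos(b),-d[2],-dy/n),end="\n" if i%8==7 else "")
E
python3 plan.py 564 -142 240 0.229 24
```

```text
[187.1 543.2 230.5] [-3.1400e+00 -2.0000e-04  2.8098e+00] -2.580804528214902
-24,-22,-0,0.108,-26,-19,-0,0.108,-28,-16,-0,0.108,-30,-13,-0,0.108,-31,-10,-0,0.108,-32,-6,-0,0.108,-32,-3,-0,0.108,-33,1,-0,0.108,
-32,4,-0,0.108,-32,7,-0,0.108,-31,11,-0,0.108,-29,14,-0,0.108,-28,17,-0,0.108,-26,20,-0,0.108,-23,23,-0,0.108,-21,25,-0,0.108,
-18,27,-0,0.108,-15,29,-0,0.108,-12,30,-0,0.108,-8,31,-0,0.108,-5,32,-0,0.108,-2,33,-0,0.108,2,33,-0,0.108,5,32,-0,0.108,
```

Request:
{"op": "apply_moves", "data": {"plan": [-24, -22, 0, 0.108, -26, -19, 0, 0.108, -28, -16, 0, 0.108, -30, -13, 0, 0.108, -31, -10, 0, 0.108, -32, -6, 0, 0.108, -32, -3, 0, 0.108, -33, 1, 0, 0.108], "grip": 0.22}}

```text
clock: 0.9
tcp_pos: [312.8, 314.6, 231.0]
eef_rot: [-3.141, 0.0, 1.942]
force: [1.4, 0.5, 0.9]
gripper_width: 0.609
grip_force: 0.0
```

Request:
{"op": "apply_moves", "data": {"plan": [-32, 4, 0, 0.108, -32, 7, 0, 0.108, -31, 11, 0, 0.108, -29, 14, 0, 0.108, -28, 17, 0, 0.108, -26, 20, 0, 0.108, -23, 23, 0, 0.108, -21, 25, 0, 0.108]}}

```text
clock: 1.7
tcp_pos: [437.0, 85.2, 231.0]
eef_rot: [-3.141, 0.0, 1.077]
force: [-0.1, -0.2, 0.2]
gripper_width: 0.609
grip_force: 0.0
```

Request:
{"op": "apply_moves", "data": {"plan": [-18, 27, 0, 0.108, -15, 29, 0, 0.108, -12, 30, 0, 0.108, -8, 31, 0, 0.108, -5, 32, 0, 0.108, -2, 33, 0, 0.108, 2, 33, 0, 0.108, 5, 32, 0, 0.108]}}

```text
clock: 2.5
tcp_pos: [559.9, -144.2, 230.7]
eef_rot: [-3.141, 0.001, 0.213]
force: [0.2, 1.3, 0.4]
gripper_width: 0.61
grip_force: 0.0
```

Request:
{"op": "apply_moves", "data": {"plan": [0, 0, 0, 0, 0, 0, 0, 0, 0, 0, 0, 0]}}

```text
clock: 2.8
tcp_pos: [558.9, -142.1, 230.9]
eef_rot: [-3.14, 0.001, 0.219]
force: [-0.5, 0.1, -1.7]
gripper_width: 0.61
grip_force: 0.0
```

```bash
python3 - <<'E'
from plant import monitor, viewer
import cv2,pickle
s=monitor.get_state();d=viewer.snapshot("wrist");pickle.dump((s,d),open("w1.pkl","wb"));cv2.imwrite("pics/w1.png",d["pixels"])
print({k:s[k] for k in("clock","tcp_pos","eef_rot","force","gripper_width")});print({k:v for k,v in d.items() if k not in("pixels","z_map")})
E
```

```text
{'clock': 2.8, 'tcp_pos': array([ 558.86652537, -142.12623647,  230.89938057]), 'eef_rot': array([-3.14022858e+00,  1.02255361e-03,  2.18773600e-01]), 'force': array([-0.54040788,  0.07446093, -1.72012211]), 'gripper_width': 0.6095176119039053}
{'fx': 380.39942539893354, 'fy': 380.39942539893354, 'cx': 320.3310055176817, 'cy': 239.44233523408943, 'D': array([-0.02029934,  0.        ,  0.        ,  0.        ,  0.        ]), 'mount': array([[ 3.21190601e-05, -9.47053415e-01, -3.21076047e-01,
         8.39222461e+01],
       [ 9.99999968e-01, -5.06359604e-05,  2.49392688e-04,
         4.03014333e-01],
       [-2.52446191e-04, -3.21076044e-01,  9.47053383e-01,
        -1.42082254e+02],
       [ 0.00000000e+00,  0.00000000e+00,  0.00000000e+00,
         1.00000000e+00]])}
```

View pics/w1.png

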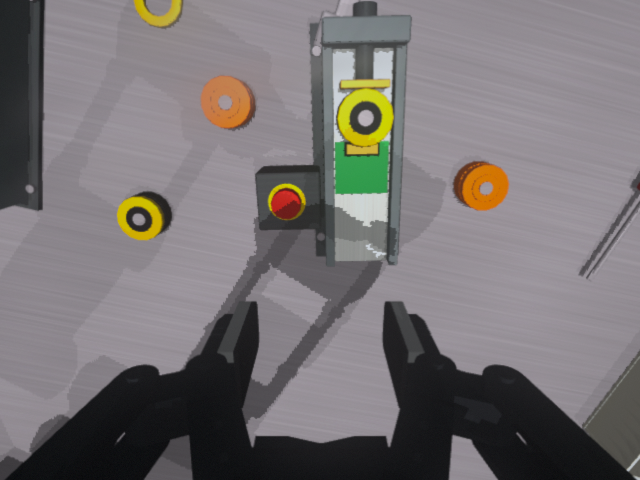

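The wrist view shows the button at (288,205), the target hub at (365,117), the green field around (361,168), and the fingertips near (245,305) and (397,305). Now I measure all of these, fingertips included.

```bash
cat > wm.py <<'E'
from h import *;import pickle,sys
from scipy.spatial.transform import Rotation as R
s,d=pickle.load(open(sys.argv[1],"rb"))
W=np.eye(4);W[:3,:3]=R.from_euler("xyz",s["eef_rot"]).as_matrix();W[:3,3]=s["tcp_pos"];T=W@d["mount"]
M=masks(d["pixels"]);Z=dict(red=58,yellow=66,green=40);P={}
def cloud(T):
    v,u=np.mgrid[:480,:640];z=d["z_map"]
    K=np.array([[d["fx"],0,d["cx"]],[0,d["fy"],d["cy"]],[0,0,1.]])
    p=cv2.undistortPoints(np.c_[u.ravel(),v.ravel()].astype(float).reshape(-1,1,2),K,d["D"]).reshape(480,640,2)
    return np.dstack([p*z[...,None],z])@T[:3,:3].T+T[:3,3]
C=cloud(T)
for k,z in Z.items():
    c=max(blobs(M[k],tuple(map(int,sys.argv[2:6]))),key=cv2.contourArea)
    (e,ax,_)=cv2.minAreaRect(c);mk=np.zeros((480,640),np.uint8);cv2.drawContours(mk,[c],-1,255,-1)
    mk&=M[k];P[k]=ray(d,[e],z,T)[0]
    print(k,np.round(e,1),np.round(ax,1),P[k].round(1),"depth z",np.median(C[...,2][(mk>0)&(d["z_map"]>0)]).round(1),
      "box",ray(d,cv2.boxPoints(cv2.minAreaRect(c)),z,T)[:,:2].round(1).tolist())
v=P["yellow"]-P["red"];print("len",np.hypot(*v[:2]),"(96.2) yaw",np.arctan2(v[1],v[0])-np.arctan2(-66,70))
Ct=cloud(d["mount"])
for lo,hi in((-60,0),(0,60)):
    q=Ct[(d["z_map"]>0)&(Ct[...,2]>-30)&(Ct[...,2]<10)&(Ct[...,1]>lo)&(Ct[...,1]<hi)&(abs(Ct[...,0])<30)]
    zt=np.percentile(q[:,2],99);t=q[q[:,2]>zt-3]
    print("finger n",len(q),"tipz",q[:,2].max().round(1),zt.round(1),"tip x",np.percentile(t[:,0],[2,98]).round(1),"tip y",np.percentile(t[:,1],[2,98]).round(1))
E
python3 wm.py w1.pkl 250 70 410 270
```

```text
red [285.5 203.5] [29. 27.] [ 561.4 -111.6   58. ] depth z 57.4 box [[571.2, -98.2], [576.1, -120.3], [551.4, -125.3], [546.4, -102.7]]
yellow [365. 121.] [66. 56.] [ 640.9 -159.5   66. ] depth z 65.4 box [[659.3, -132.9], [668.6, -174.1], [621.5, -187.5], [611.8, -144.2]]
green [361.9 167. ] [51.1 53.4] [ 603.1 -169.5   40. ] depth z 39.8 box [[618.5, -141.5], [629.4, -185.6], [587.1, -198.6], [575.8, -152.6]]
len 92.77927074189574 (96.2) yaw 0.21334319725286421
finger n 1721 tipz -2.5 -3.9 tip x [-8.5 11.6] tip y [-28.6 -25.4]
finger n 1693 tipz -2.3 -4.0 tip x [-9.  11.7] tip y [26.3 29.7]
```

```bash
cat >> wm.py <<'E'
print("--cloud")
X=C.reshape(-1,3);X=X[d["z_map"].ravel()>0]
def near(c,r,a,b):
    q=X[(np.hypot(*(X[:,:2]-c).T)<r)&(X[:,2]>a)&(X[:,2]<b)];return q
for nm,k,r,a,b in(("button","red",22,55,61),("hub","yellow",27,63,69)):
    q=near(P[k][:2],r,a,b)[:,:2].astype(np.float32);print(nm,len(q),cv2.minEnclosingCircle(q),q.mean(0).round(1))
q=near(P["green"][:2],130,50,53.5)[:,:2]
for g in (.21,.23,.25): pass
f=np.array([np.cos(.23),np.sin(.23)]);n=np.array([-f[1],f[0]]);o=P["green"][:2]
t=(q-o)@n;w=(q-o)@f
for lo,hi in((-40,-18),(18,40)):
    m=(t>lo)&(t<hi)&(abs(w)<95);l=cv2.fitLine(q[m].astype(np.float32),cv2.DIST_HUBER,0,.01,.01).ravel()
    print("wall",m.sum(),"t",np.percentile(t[m],[3,50,97]).round(1),"w",np.percentile(w[m],[1,99]).round(1),"yaw",np.arctan(l[1]/l[0]).round(4))
E
python3 wm.py w1.pkl 250 70 410 270|sed -n '/cloud/,$p'
```

```text
--cloud
button 683 ((560.2866821289062, -111.72982025146484), 12.853682518005371) [ 560.7 -111.7]
hub 2619 ((644.835693359375, -158.96995544433594), 23.186521530151367) [ 644.  -158.9]
wall 2037 t [-31.8 -27.7 -23.6] w [-84.6  93.5] yaw 0.2435
wall 2047 t [24.6 29.  33.1] w [-85.6  93.3] yaw 0.2405
```

Request:
{"op": "apply_moves", "data": {"plan": [4, 2, 20, -0.012, 4, 2, 25, -0.011, 1, 0, 30, 0, 0, 0, 30, 0, 0, 0, 25, 0, 0, 0, 18, 0, 0, 0, 0, 0, 0, 0, 0, 0], "grip": 0.25}}

```text
clock: 3.65
tcp_pos: [569.3, -144.2, 83.8]
eef_rot: [-3.142, -0.0, 0.242]
force: [-0.2, -0.6, 0.5]
gripper_width: 0.628
grip_force: 0.0
```

```bash
python3 - <<'E'
from plant import monitor, viewer
import cv2,pickle
s=monitor.get_state();d=viewer.snapshot("wrist");pickle.dump((s,d),open("w2.pkl","wb"));cv2.imwrite("pics/w2.png",d["pixels"])
print({k:s[k] for k in("clock","tcp_pos","eef_rot","force","gripper_width")})
E
python3 wm.py w2.pkl 100 0 500 400
```

```text
{'clock': 3.65, 'tcp_pos': array([ 569.27502611, -144.16274154,   83.79940103]), 'eef_rot': array([-3.14152243e+00, -2.12583254e-04,  2.41966257e-01]), 'force': array([-0.20099204, -0.61050923,  0.5000513 ]), 'gripper_width': 0.6278264476152812}
red [251.2 290.5] [50.4 41.8] [ 561.9 -111.7   58. ] depth z 57.4 box [[551.3, -98.5], [573.9, -100.6], [572.3, -124.5], [549.3, -123.4]]
yellow [396.3 148.2] [102.9 107.1] [ 644.2 -158.4   66. ] depth z 65.5 box [[621.5, -138.0], [663.8, -136.4], [665.5, -177.5], [622.5, -182.7]]
green [383.5 228.5] [91.9 82.2] [ 603.1 -169.6   40. ] depth z 39.8 box [[575.7, -152.1], [618.4, -141.6], [628.7, -185.9], [586.7, -199.8]]
len 94.57165163189167 (96.2) yaw 0.2397705055850744
finger n 1728 tipz -2.4 -4.3 tip x [-7.9 11.9] tip y [-30.6 -26. ]
finger n 1707 tipz -3.1 -4.2 tip x [-8.8 11.9] tip y [27. 31.]
--cloud
button 1676 ((560.5512084960938, -111.52027893066406), 13.054530143737793) [ 562.3 -111.7]
hub 8841 ((646.1157836914062, -157.7854461669922), 25.276140213012695) [ 644.4 -158.3]
wall 5318 t [-31.1 -27.2 -23.2] w [-54.3  94.1] yaw 0.2452
wall 6254 t [25.1 29.3 33.3] w [-84.8  93.4] yaw 0.2404
```

View pics/w2.png

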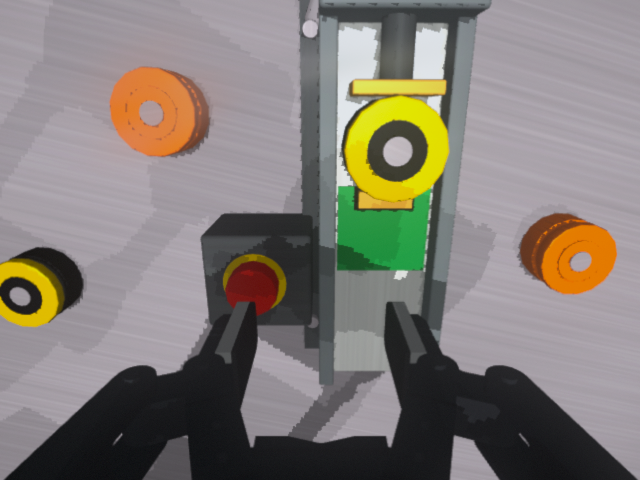

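The fingers are lined up: one over the button, the other over the channel centre line. I'll descend slowly and watch the force.

Request:
{"op": "apply_moves", "data": {"plan": [-2, 0, 8, 0, -2, 0, 10, 0, 0, 0, 6, 0, 0, 0, 0, 0, 0, 0, 0, 0]}}

```text
clock: 4.2
tcp_pos: [565.3, -145.9, 59.0]
eef_rot: [-3.141, 0.0, 0.241]
force: [-0.6, -0.2, 0.4]
gripper_width: 0.625
grip_force: 0.0
```

Request:
{"op": "apply_moves", "data": {"plan": [0, 0, 2, 0, 0, 0, 2, 0, 0, 0, 2, 0, 0, 0, 2, 0, 0, 0, 0, 0, 0, 0, 0, 0]}}

```text
clock: 4.8
tcp_pos: [565.6, -145.9, 51.4]
eef_rot: [3.141, -0.001, 0.241]
force: [-0.2, -0.4, 1.0]
gripper_width: 0.628
grip_force: 0.9
```

Request:
{"op": "apply_moves", "data": {"plan": [0, 0, 1, 0, 0, 0, 1, 0, 0, 0, 0, 0, 0, 0, 0, 0]}}

```text
clock: 5.2
tcp_pos: [565.0, -146.0, 49.3]
eef_rot: [-3.141, 0.001, 0.241]
force: [-1.5, -0.8, 4.3]
gripper_width: 0.627
grip_force: 3.4
```

Request:
{"op": "apply_moves", "data": {"plan": [0, 0, 1, 0, 0, 0, 1, 0, 0, 0, 0, 0, 0, 0, 0, 0]}}

```text
clock: 5.6
tcp_pos: [565.0, -146.0, 47.5]
eef_rot: [-3.142, 0.001, 0.241]
force: [-1.9, -0.4, 5.7]
gripper_width: 0.627
grip_force: 3.7
```

```bash
python3 - <<'E'
from plant import monitor, viewer
import cv2,pickle
s=monitor.get_state();d=viewer.snapshot("wrist");pickle.dump((s,d),open("w3.pkl","wb"));cv2.imwrite("pics/w3.png",d["pixels"])
print({k:s[k] for k in("clock","tcp_pos","eef_rot","force","gripper_width")})
E
python3 wm.py w3.pkl 100 0 500 400
```

```text
{'clock': 5.6, 'tcp_pos': array([ 564.99626881, -145.99732031,   47.50866527]), 'eef_rot': array([-3.14153756e+00,  5.94071329e-04,  2.40665780e-01]), 'force': array([-1.92588398, -0.37646757,  5.70138604]), 'gripper_width': 0.627032282763602}
red [236.8 306.6] [60. 45.] [ 568.7 -112.1   58. ] depth z 50.5 box [[557.4, -100.9], [577.3, -100.3], [579.6, -122.9], [559.7, -124.5]]
yellow [407. 256.] [116. 122.] [ 607.2 -167.2   66. ] depth z 65.4 box [[622.0, -141.2], [631.7, -180.6], [590.7, -196.3], [580.0, -152.5]]
green [348.2 242. ] [ 18.9 100.4] [ 599.  -150.1   40. ] depth z 39.9 box [[575.6, -151.4], [618.8, -141.5], [620.4, -148.9], [577.3, -159.5]]
len 67.22491240288538 (96.2) yaw -0.20528962780443227
finger n 14113 tipz 10.0 8.8 tip x [-15.7  29.7] tip y [-58.2  -5.1]
finger n 13194 tipz 10.0 9.1 tip x [-29.2  24.7] tip y [ 7.7 55.5]
--cloud
button 319 ((559.354736328125, -116.77099609375), 11.55113697052002) [ 564.5 -116. ]
hub 11411 ((607.1566162109375, -167.1665496826172), 26.95542335510254) [ 606.9 -167.5]
wall 64 t [-36.1 -30.9 -26.2] w [17.7 41.1] yaw -1.3211
wall 314 t [34.3 37.1 39.6] w [-39.6 -19.2] yaw 0.3049
```

View pics/w3.png

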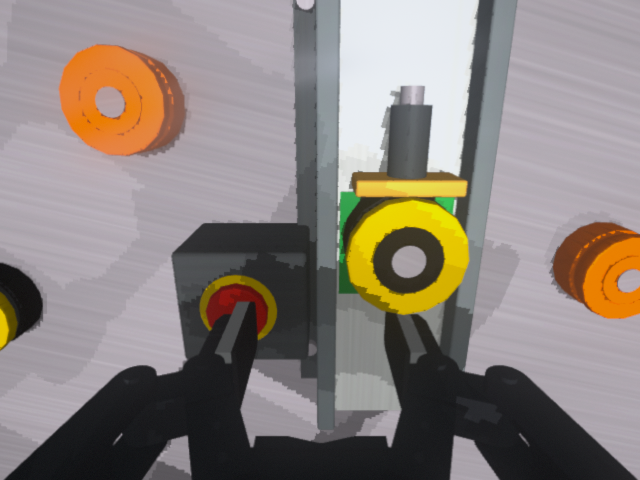

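The hub is trapped at fixture x of about -8 mm, with its ring at (407,256). The button's depth reading is 50.5 mm, so it is nearly bottomed. I'll press a little more to seat it firmly.

Request:
{"op": "apply_moves", "data": {"plan": [0, 0, 1, 0, 0, 0, 0.5, 0, 0, 0, 0, 0, 0, 0, 0, 0, 0, 0, 0, 0]}}

```text
clock: 6.15
tcp_pos: [565.0, -146.0, 46.3]
eef_rot: [3.142, 0.0, 0.241]
force: [-3.1, -0.7, 7.8]
gripper_width: 0.625
grip_force: 4.7
```

```bash
python3 - <<'E'
from plant import monitor, viewer
import pickle
s=monitor.get_state();d=viewer.snapshot("wrist");pickle.dump((s,d),open("w4.pkl","wb"))
print(s["tcp_pos"],s["force"],s["qd"].round(3))
E
python3 wm.py w4.pkl 100 0 500 400 | egrep "^red|^yell|^hub"
```

```text
[ 565.02586798 -145.99669768   46.33126563] [-3.11234844 -0.69261414  7.84646344] [-0.001 -0.     0.001  0.001  0.001 -0.001]
red [236.7 307.3] [60.  43.7] [ 569.2 -112.2   58. ] depth z 49.3 box [[558.3, -101.1], [577.4, -100.5], [579.7, -123.0], [560.5, -124.5]]
yellow [407.7 257.1] [118.6 121.1] [ 607.3 -167.2   66. ] depth z 65.4 box [[595.0, -140.5], [633.8, -154.2], [619.3, -193.3], [576.3, -182.4]]
hub 11585 ((607.3453979492188, -167.19180297851562), 26.927364349365234) [ 607.  -167.4]
```

The button is fully down at 7.8 N. The hub is at rest and flat, pressed on the finger with about 3 N.

```bash
python3 -c "
from plant import finish_job;print(finish_job())"
```

```text
the job is handed in; nothing more can be done
None
```

I handed the job in with one finger holding the release button fully down (about 8 N) and the other trapping the yellow-ringed hub flat over the green field, at fixture x of about -8 mm; the hand-in returned no verdict.

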